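Scan the bronze find in the station bay

TASK

Push the white tray carrying the bronze find along the rollers, without lifting it off them, until it is fully home against the green end stop of the bay. Then take the hand scanner from its dock and hold its nose square to the yellow spot on the find, pointing at the middle of the spot from about 3 cm away, steady for two seconds without touching the find. Finally stand the scanner back in its dock nose down, leaving the tray in the bay with the find still in it and the other things on the bench where they were.

Things in the scene. Friction and masses are not known exactly. Their poses are not given: they have to be found in the camera images.
- track: Fixed aluminium roller track; a green bay at its local -y end. Origin: on the table below the tray's centre when home. Local y runs along the track, +y away from the bay: push the tray towards -y. Rollers 24 mm diameter, tops 50 mm above the table, y -90 to +285 mm, about 1 N drag in all, hardly any coasting. Rails 153 mm apart inside, tops at 64 mm; green bay cheeks (y -97 to +103) 80 mm.
- end_stop (a point): Middle of the inner face of the bay's green end stop (top 85 mm above the table), 97 mm from the track's origin towards its -y. The tray's leading end rests against this face when home.
- tray: White open plastic tray, 145 (x, across the track) x 190 (y, along the track) x 50 mm high, walls and floor 5 mm, 0.3 kg. Loose on the rollers. Origin: centre of its underside; so the rim is 50 mm above it. Starts 100 to 170 mm short of the bay along the track.
- find: Bronze find, a brown and green block about 72 x 92 mm and 95 mm tall with a sloping front face, 0.5 kg, standing loose on the tray floor (keep the tray's motion calm). Origin: centre of its underside, z up; the sloping face looks to its -x side and up.
- spot: Round bright yellow spot, 30 mm diameter with a black rim of 40 mm, in the middle of the find's sloping face. Origin: its centre; z axis: outward normal of the face, leaning 32 degrees (0.55 rad) from vertical to the find's -x side, which looks roughly along the track away from the bay (to the robot's left).
- scanner: Straight hand scanner, 160 mm long, 0.3 kg, standing nose down in its dock. Origin: middle of the nose face (lower end); z from nose to orange top. It looks out along -z. Black nose 42 (x) x 34 (y) mm up to z = 52 mm, grey body 46 x 34 mm up to 148 mm, orange cap to 160 mm. Grip across y from above, e.g. at z = 130 mm. At the start its yaw is within 0.06 rad of the dock's.
- dock: Fixed black open-topped rectangular cup on a grey plate 120 x 100 mm. Outside 76 (x) x 68 (y) mm, rim 48 mm above the table, walls 8 mm, inside 60 x 52 mm, inner floor 8 mm above its origin. Origin: on the table at its centre. It may stand on either side in front of the track.
- sherds: Bystander: fixed blue bin of sherds, 130 x 100 x 50 mm. Origin: centre of its underside.
- pot: Bystander: terracotta pot, 88 mm wide, 90 mm tall, loose. Origin: centre of its underside.
- brush: Bystander: brush lying in front of the track, 160 mm long, loose.
- jar: Bystander: amber jar with red lid, 60 mm wide, 90 mm tall, behind the track, loose. Origin: centre of its underside.
- bronze: Bystander: green four-legged bronze vessel, 100 x 70 x 82 mm, to the right beyond the bay, loose. Origin: centre of its underside.
- spray: Bystander: clear bottle, 70 mm wide, 170 mm tall, to the left, loose. Origin: centre of its underside.
Things that resemble listed ones, but are neither listed nor needed, are in the scene too. Leave any blue or turquoise look-alike of the scanner alone.

How it is judged:
By the outcome, as a careful person would: the job done as asked, in the order asked, and still so for the second after the job is handed in, with the robot touching nothing.
It also fails if it takes over 62 s, if anything falls off the work surface, if the arm or the gripper's body presses on something with over 40 N, if the wrist force passes 120 N, or if a joint passes its speed limit or range.

ROBOT

A 7-joint arm with a two-finger parallel gripper is mounted at the origin on the work surface. World frame = base frame: x ahead of the robot, y to its left, z up, the work surface at z = 0. Lengths are in m, angles in rad, forces in N, time in s.
With the tool pointing down it reaches from about 0.4 to 0.875 m from the base axis. Payload 6.5 kg.
Tool frame: the origin (TCP) lies midway between the tips of the shut fingers; the grasp point (between the pads) lies 19 mm behind it; z points along the fingers, y is the line along which they close (so a half turn about z gives the same grasp; the last joint's range is limited). The gripper opens to 85 mm and grips with 20 to 120 N. Pads are 22 mm wide; open, the fingers measure 114 mm over their backs; the gripper's body (76 mm by 85 mm) begins 54 mm behind the grasp point. The pads swing forward as they close: fully open they stand 13 mm farther back than shut.
Start: joints at [-1.296, 0.536, -0.004, 1.538, 0.003, 1.067, -0.071], TCP at [0.217, 0.613, 0.231] pointing down, gripper open.
Joint ranges: [-2.7, 2.7], [-0.37, 2.16], [-1.27, 1.26], [0.24, 2.4], [-1.31, 4.45], [0.19, 1.91], [-2.76, 2.76]. Speed limits (rad/s): [2.39, 2.39, 3.14, 3.14, 3.14, 3.14, 3.14].

INTERFACE

Orientations are given as a rotation vector (axis times angle).
In Python, from rig import env, optics gives the robot as it stands.
- The arm moves only by the shell command python3 -m handwheel 'ROWS' [OPENING] [FORCE]. ROWS is JSON, a list of rows, each a list of 6 numbers: the shift along the world's x, y, z in m, then the turn, a rotation vector about the world's x, y, z in degrees. In form: [[tx, ty, tz, rx, ry, rz], ...]. A call has 1 to 5 rows; each row is the pose to reach, as a shift and turn from the pose commanded when the call began; what a row does not reach only later rows make up. A row lasts 1/12 s, in which the tool goes at most 41.7 mm and 7.16 degrees, less where a joint would pass 70% of its speed; a pose out of reach is approached as far as the arm can. A call with a gripper value outside its range is refused whole. OPENING is the opening, from 0 (shut) to 1 (fully open), set as the call begins (- or left out, the last holds). The fingers move at their own pace and stop on an object; FORCE is the grip in N (left out, the last holds). Time passes only in rows, so rows that repeat a pose let the fingers close. It gives the time, the measured TCP pose, the force, the opening and the grip force at its end, in the units of the state.
- env.get_state(): the state, without advancing time (a new reading comes with each control period).
- optics.read_camera(name): name is "scene" or "side" or "wrist"; returns a dict with "img" (420x560x3 uint8, blue, green, red), "fx", "fy", "cx", "cy" (pixels), "dist" ([k1, k2, p1, p2, k3] as OpenCV has them; the pictures are not rectified), "T" (4x4, takes a point from camera to world coordinates); the wrist camera has in their place "hand_eye" (4x4, takes a point from camera to tool coordinates, whose origin is the TCP and whose axes are the flange's). Camera axes: x right, y up, looking along -z (the intrinsics and any distortion apply to the point x, -y, -z); pixel columns grow to the right and rows downward; lengths in m; the calibration is good to about 2 mm. A picture is of the moment at which its call begins: read the wrist's pose just before it. There is no depth.
- env.sign_off(): hands the job in; it is judged then, once.
The state is a dict: "t": time; "joint_positions": joint angles; "qvel": joint speeds; "joint_torque": joint torques, N m; "position": TCP position; "ee_rot": TCP orientation; "force": force on the tool from outside, world axes, zero at the start; "moment": the same for the moment, N m; "width": opening from 0.0 (shut) to 1.0 (fully open); "grasp_force": force on a finger pad.
Only numpy, scipy, OpenCV 4.12 (cv2) and the standard library are available. Lean on these libraries where they do the work, as an engineer would, in place of code of your own. Each camera call takes 0.05 s, during which the arm holds its last target. There are 200 camera calls.

## Working session

There is one attempt and no reset: what is moved stays moved. The work goes in short steps, Python scripts to look and compute and a shell command to move; the robot and the scene stay as the last step left them, time stands still between calls to the robot, and variables do not carry over. Pictures are saved under pics/ and viewed, at most 10 in all, crops included, and the job is handed in when it is done.

```bash
ls; mkdir -p pics; python3 - <<'E'
from rig import env, optics
import cv2,numpy as np
s=env.get_state();print(s['t'],s['position'],s['ee_rot'],s['width'])
for n in("scene","side","wrist"):
    c=optics.read_camera(n);cv2.imwrite(f"pics/{n}0.png",c['img']);print(n,c['fx'],c['fy'],c['cx'],c['cy'],c['dist'])
    print(np.round(c.get('T',c.get('hand_eye')),3).tolist())
E
```

```text
pics
0.0 [0.21705057 0.61200812 0.23038813] [-5.32536768e-01 -3.09597284e+00  2.77618040e-03] 0.998244940710868
scene 499.49571878265743 499.49571878265743 278.1973464040281 216.0538453859088 [-0.15910714  0.          0.          0.          0.        ]
[[0.035, -0.747, 0.664, 1.494], [0.999, 0.024, -0.025, 0.023], [0.002, 0.665, 0.747, 1.219], [0.0, 0.0, 0.0, 1.0]]
side 395.406716064144 395.406716064144 280.32103279320734 208.07911246631627 [0.01008136 0.         0.         0.         0.        ]
[[0.922, 0.246, -0.299, 0.218], [-0.387, 0.597, -0.703, -0.641], [0.005, 0.764, 0.646, 0.745], [0.0, 0.0, 0.0, 1.0]]
wrist 358.83877942602237 358.83877942602237 279.87363287118467 211.65718190397212 [-0.07224605  0.          0.          0.          0.        ]
[[-0.0, 0.956, 0.294, 0.076], [1.0, 0.0, -0.0, -0.0], [-0.001, 0.294, -0.956, -0.143], [0.0, 0.0, 0.0, 1.0]]
```

View pics/scene0.png

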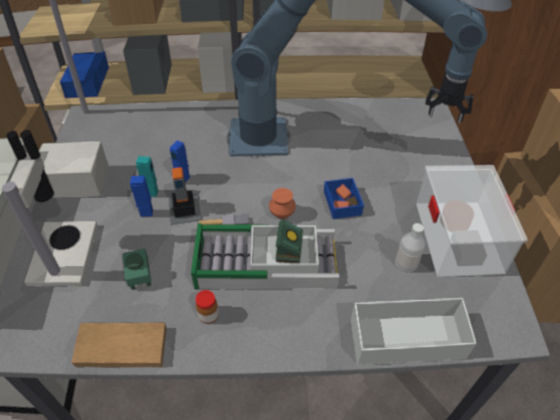

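View pics/side0.png

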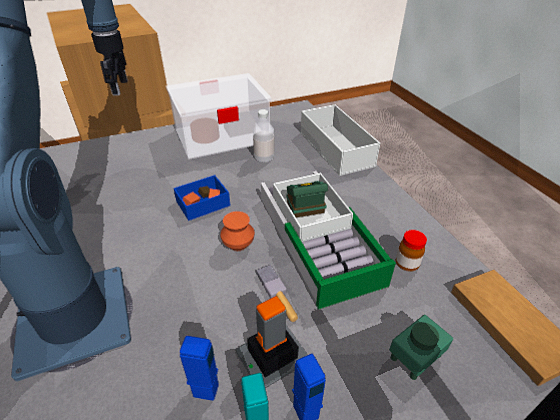

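The scene view shows the robot's left as image right. The track has its green bay at about (195-265, 255), the tray is at (285,250), and the spot at (292,236). The scanner stands in the dock at (180,190), with two blue and one turquoise look-alike around it. The side view shows the scanner at (272,320) and the tray at (313,205). I'll enlarge both for picking.

```bash
cat > h.py <<'E'
import numpy as np,cv2
from rig import env,optics
from scipy.spatial.transform import Rotation as R
from scipy.optimize import least_squares
def cam(n):
    s=env.get_state();c=optics.read_camera(n)
    if 'T' not in c:
        P=np.eye(4);P[:3,:3]=R.from_rotvec(s['ee_rot']).as_matrix();P[:3,3]=s['position'];c['T']=P@c['hand_eye']
    c['K']=np.array([[c['fx'],0,c['cx']],[0,c['fy'],c['cy']],[0,0,1.]]);c['d']=np.array(c['dist'],float)
    return c
def proj(c,X):
    X=np.atleast_2d(X).astype(float);T=np.linalg.inv(c['T']);p=X@T[:3,:3].T+T[:3,3];p=p*[1,-1,-1]
    return cv2.projectPoints(p,np.zeros(3),np.zeros(3),c['K'],c['d'])[0][:,0]
def ray(c,uv):
    u=cv2.undistortPoints(np.array([[uv]],float),c['K'],c['d'])[0,0]
    d=c['T'][:3,:3]@[u[0],-u[1],-1];return c['T'][:3,3],d/np.linalg.norm(d)
def atz(c,uv,z):
    o,d=ray(c,uv);return o+d*(z-o[2])/d[2]
def tri(obs):
    A=np.zeros((3,3));b=np.zeros(3)
    for c,uv in obs:
        o,d=ray(c,uv);M=np.eye(3)-np.outer(d,d);A+=M;b+=M@o
    X=np.linalg.solve(A,b);return X,[np.round(proj(c,X)[0]-uv,1).tolist() for c,uv in obs]
def crop(img,x,y,w,h,k,f):
    o=cv2.resize(img[y:y+h,x:x+w],None,fx=k,fy=k,interpolation=cv2.INTER_CUBIC)
    for i in range(x-x%20+20,x+w,20): cv2.putText(o,str(i),((i-x)*k-8,8),0,.3,(0,255,255));cv2.line(o,((i-x)*k,10),((i-x)*k,16),(0,255,255))
    for j in range(y-y%20+20,y+h,20): cv2.putText(o,str(j),(0,(j-y)*k+3),0,.3,(0,255,255));cv2.line(o,(20,(j-y)*k),(26,(j-y)*k),(0,255,255))
    cv2.imwrite(f,o)
E
python3 - <<'E'
from h import *
crop(cv2.imread('pics/scene0.png'),125,135,228,160,0+3,'pics/sc1.png')
crop(cv2.imread('pics/side0.png'),170,160,230,240,0+3,'pics/si1.png') if 0 else crop(cv2.imread('pics/side0.png'),170,165,266,200,3,'pics/si1.png')
E
```

```text
(no output)
```

View pics/sc1.png

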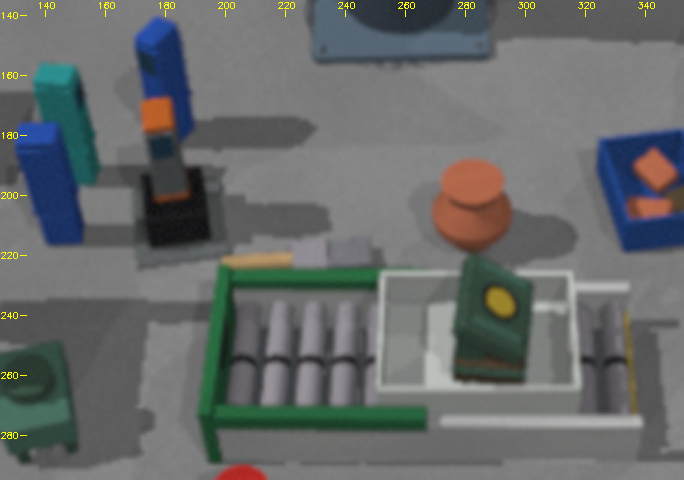

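View pics/si1.png

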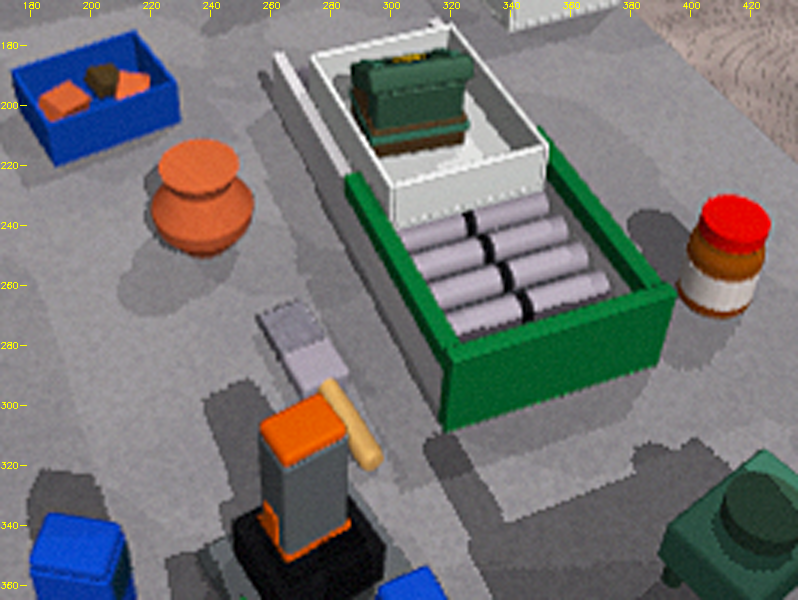

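The crops give the tray rim corners, the end stop top corners, the spot at scene (291.7,235.7) and side (306.7,184), and the scanner's orange cap. Next I triangulate these.

```bash
python3 - <<'E'
from h import *
S=cam('scene');D=cam('side')
f=lambda a:(a[0]/3+125-.33,a[1]/3+135-.33)
g=lambda a:(a[0]/3+170-.33,a[1]/3+165-.33)
P={'tray-x-y':((379,270),(393,185)),'tray-x+y':((575,270),(311,55)),'tray+x+y':((581,389),(450,22)),'tray+x-y':((375,389),(548,150)),
'stop-x out':((219,264),(443,360)),'stop+x out':((200,418),(674,290)),'stop-x in':((231,284),(455,346)),'stop+x in':((216,407),(652,286)),'spot':((500,302),(410,57)),
'findbase +x':((455,379),(467,145)),
'scan cap -x-y':((142,98),(260,430)),'scan cap -x+y':((171,96),(318,395)),'cheek-x end':((None),(347,176)),'rail end+y -x':((629,286),(279,53)),
'dock rim -x-y':((143,170),(234,520)),'dock rim +x-y':((148,214),None),'dock rim +x+y':((210,211),(385,543)),'dock rim -x+y':((205,168),(345,490)),
'pot':((472,180),(200,165)),'blueA top-x':((160,20),(80,515)),'blueB':((40,128),(430,570))}
for k,(a,b) in P.items():
    if a and b:
        X,e=tri([(S,f(a)),(D,g(b))]);print(k,np.round(X,4),e)
    elif a: print(k,'z.048',atz(S,f(a),.048))
    else: print(k,'z.08',atz(D,g(b),.08))
for k,uv in {'Atop':((135,40),(168,18)),'Btop':((20,125),(57,125)),'teal':((36,68),(75,68))}.items(): print(k,[np.round(atz(S,f(a),.16),3) for a in uv])
E
```

```text
tray-x-y [ 0.5334 -0.022   0.1026] [[-0.2, 0.2], [-0.3, -0.3]]
tray-x+y [0.539  0.1696 0.0995] [[-0.6, 0.8], [-0.8, -0.7]]
tray+x+y [0.6809 0.1649 0.0992] [[-0.1, 0.1], [-0.1, -0.0]]
tray+x-y [ 0.6735 -0.0262  0.0965] [[-0.4, 0.3], [-0.5, -0.3]]
stop-x out [ 0.5004 -0.1825  0.0821] [[0.4, -0.3], [0.6, 0.5]]
stop+x out [ 0.6897 -0.1879  0.0814] [[0.1, -0.1], [0.1, 0.1]]
stop-x in [ 0.5185 -0.1692  0.0729] [[0.7, -0.6], [1.0, 0.8]]
stop+x in [ 0.6774 -0.1754  0.0797] [[-0.4, 0.3], [-0.5, -0.3]]
spot [0.6017 0.0926 0.1312] [[-0.3, 0.3], [-0.4, -0.3]]
findbase +x [0.6375 0.0471 0.0572] [[-1.0, 0.9], [-1.2, -0.9]]
scan cap -x-y [ 0.3446 -0.2585  0.1745] [[2.0, -1.8], [3.8, 3.1]]
scan cap -x+y [ 0.3732 -0.2377  0.1861] [[-2.5, 2.2], [-4.5, -3.8]]
cheek-x end z.08 [0.51420057 0.0230828  0.08      ]
rail end+y -x [0.5301 0.2281 0.0634] [[-0.3, 0.4], [-0.4, -0.4]]
dock rim -x-y [ 0.3361 -0.2618  0.0746] [[5.5, -4.9], [10.3, 8.1]]
dock rim +x-y z.048 [ 0.39835415 -0.271777    0.048     ]
dock rim +x+y [ 0.4043 -0.2338  0.0297] [[-8.3, 5.9], [-12.6, -11.1]]
dock rim -x+y [ 0.3851 -0.2262  0.082 ] [[-6.0, 4.6], [-9.5, -8.3]]
pot [0.4023 0.0742 0.0899] [[-0.4, 0.5], [-0.6, -0.5]]
blueA top-x [ 0.2312 -0.2603  0.1741] [[-0.7, 0.8], [-1.6, -1.4]]
blueB [ 0.3925 -0.3645  0.1739] [[0.0, -0.0], [0.0, 0.0]]
Atop [array([ 0.243, -0.286,  0.16 ]), array([ 0.207, -0.253,  0.16 ])]
Btop [array([ 0.372, -0.392,  0.16 ]), array([ 0.374, -0.352,  0.16 ])]
teal [array([ 0.284, -0.389,  0.16 ]), array([ 0.286, -0.346,  0.16 ])]
```

Tray rim heights (0.0995) and spacing agree with the sizes given. The centre is (0.607, 0.072), track yaw about -0.033 and travel about 0.146. I'll go behind the tray now, with fingers shut.

```bash
python3 -m handwheel '[[0.015,-0.038,0.005,0,0,4],[0.03,-0.076,0.01,0,0,8],[0.045,-0.114,0.015,0,0,12],[0.06,-0.152,0.02,0,0,16],[0.075,-0.19,0.02,0,0,17.6]]' 0
python3 -m handwheel '[[0.035,-0.02,0,0,0,0],[0.07,-0.04,0,0,0,0],[0.105,-0.06,0,0,0,0],[0.14,-0.08,0,0,0,0],[0.175,-0.1,0,0,0,0]]'
python3 -m handwheel '[[0.035,-0.02,0,0,0,0],[0.07,-0.04,0,0,0,0],[0.105,-0.06,0,0,0,0],[0.14,-0.08,0,0,0,0],[0.14,-0.08,0,0,0,0]]'
```

```text
t: 0.67
position: [0.293, 0.4211, 0.2521]
ee_rot: [0.047, 3.14, 0.002]
force: [1.9, 1.4, 0.7]
width: 0.302
grasp_force: 0.0
t: 1.08
position: [0.4687, 0.3213, 0.2515]
ee_rot: [0.053, 3.141, 0.0]
force: [1.3, 0.7, -0.6]
width: -0.003
grasp_force: 0.0
t: 1.5
position: [0.614, 0.2344, 0.251]
ee_rot: [0.068, 3.136, -0.007]
force: [-0.1, -1.4, 0.4]
width: 0.001
grasp_force: 0.0
```

```bash
python3 -m handwheel '[[-0.003,-0.02,-0.035,0,0,0],[-0.003,-0.025,-0.075,0,0,0],[-0.003,-0.025,-0.115,0,0,0],[-0.003,-0.025,-0.15,0,0,0],[-0.003,-0.025,-0.174,0,0,0]]'
python3 -m handwheel '[[0,0,0,0,0,0],[0,-0.004,0,0,0,0],[0,-0.01,0,0,0,0],[0,-0.014,0,0,0,0],[0,-0.018,0,0,0,0]]'
```

```text
t: 1.92
position: [0.6022, 0.2168, 0.0736]
ee_rot: [-0.053, -3.137, 0.002]
force: [-0.4, 0.3, 0.0]
width: 0.005
grasp_force: 0.0
t: 2.33
position: [0.6058, 0.199, 0.0795]
ee_rot: [0.054, 3.138, 0.001]
force: [0.0, -0.0, 0.9]
width: -0.004
grasp_force: 0.0
```

```bash

python3 -m handwheel '[[0,-0.004,-0.002,0,0,0],[0,-0.009,-0.003,0,0,0],[0,-0.014,-0.004,0,0,0],[0,-0.019,-0.004,0,0,0],[0,-0.024,-0.004,0,0,0]]'
python3 -m handwheel '[[0,-0.006,0,0,0,0],[-0.001,-0.013,0,0,0,0],[-0.001,-0.02,0,0,0,0],[-0.001,-0.027,0,0,0,0],[-0.001,-0.034,0,0,0,0]]'
python3 - <<'E'
from h import *
cv2.imwrite('pics/p2a.png',np.hstack([cam('scene')['img'][190:300,150:400],cam('side')['img'][120:320,230:450][:110]]))
S=cam('scene');D=cam('side')
o=np.hstack([cv2.resize(S['img'][190:310,180:340],None,fx=2.5,fy=2.5),cv2.resize(D['img'][150:300,250:410],None,fx=2.5,fy=2.5)[:300]])
cv2.imwrite('pics/p2.png',o)
E
```

```text
t: 2.75
position: [0.604, 0.1757, 0.0732]
ee_rot: [-0.052, -3.141, -0.001]
force: [-0.3, 2.6, -0.6]
width: 0.001
grasp_force: 1.0
t: 3.17
position: [0.6028, 0.1408, 0.0732]
ee_rot: [-0.053, -3.14, 0.0]
force: [-1.5, 2.3, 0.7]
width: -0.001
grasp_force: 1.0
```

View pics/p2.png

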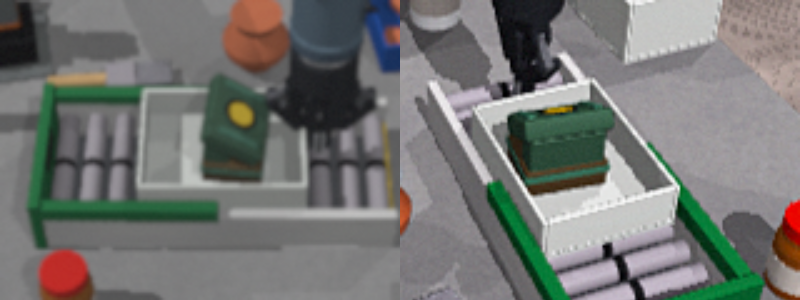

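The tray is moving ahead of the fingers on the track, still in the rails. The find is upright and the push force is about 2.5 N. Continue.

```bash

python3 -m handwheel '[[0,-0.007,0,0,0,0],[-0.001,-0.014,0,0,0,0],[-0.001,-0.021,0,0,0,0],[-0.001,-0.028,0,0,0,0],[-0.001,-0.035,0,0,0,0]]'
python3 -m handwheel '[[0,-0.007,0,0,0,0],[-0.001,-0.014,0,0,0,0],[-0.001,-0.021,0,0,0,0],[-0.001,-0.028,0,0,0,0],[-0.001,-0.035,0,0,0,0]]'
python3 -m handwheel '[[0,-0.005,0,0,0,0],[0,-0.009,0,0,0,0],[0,-0.013,0,0,0,0],[-0.001,-0.017,0,0,0,0],[-0.001,-0.02,0,0,0,0]]'
```

```text
t: 3.78
position: [0.602, 0.1058, 0.0733]
ee_rot: [-0.053, -3.141, 0.0]
force: [-0.7, 1.3, 1.6]
width: 0.0
grasp_force: 1.1
t: 4.2
position: [0.6009, 0.0709, 0.0732]
ee_rot: [-0.053, -3.14, 0.0]
force: [-0.8, 1.5, 0.4]
width: -0.003
grasp_force: 1.0
t: 4.62
position: [0.6004, 0.0511, 0.0733]
ee_rot: [0.053, 3.141, -0.0]
force: [0.4, 1.3, -1.8]
width: 0.001
grasp_force: 0.6
```

```bash

python3 -m handwheel '[[0,-0.003,0,0,0,0],[0,-0.006,0,0,0,0],[0,-0.009,0,0,0,0],[0,-0.011,0,0,0,0],[0,-0.013,0,0,0,0]]'
python3 -m handwheel '[[0,-0.001,0,0,0,0],[0,-0.002,0,0,0,0],[0,-0.003,0,0,0,0],[0,-0.004,0,0,0,0],[0,-0.004,0,0,0,0]]'
```

```text
t: 5.03
position: [0.6, 0.0384, 0.0733]
ee_rot: [-0.053, -3.141, -0.0]
force: [-1.2, 1.2, -0.1]
width: 0.001
grasp_force: 0.8
t: 5.45
position: [0.6002, 0.0343, 0.0733]
ee_rot: [0.053, 3.141, -0.0]
force: [-0.6, 0.4, 0.4]
width: -0.004
grasp_force: 0.4
```

```bash

python3 -m handwheel '[[0,-0.001,0,0,0,0],[0,-0.002,0,0,0,0],[0,-0.003,0,0,0,0],[0,-0.004,0,0,0,0],[0,-0.004,0,0,0,0]]'
python3 - <<'E'
from h import *
S=cam('scene');D=cam('side')
o=np.hstack([cv2.resize(S['img'][200:290,185:315],None,fx=3,fy=3),cv2.resize(D['img'][190:300,290:420],None,fx=3,fy=3)[:270]])
cv2.imwrite('pics/p3.png',o)
E
```

```text
t: 5.87
position: [0.6003, 0.0302, 0.0733]
ee_rot: [0.053, 3.141, -0.0]
force: [-0.5, 1.2, 0.1]
width: 0.002
grasp_force: 0.3
```

View pics/p3.png

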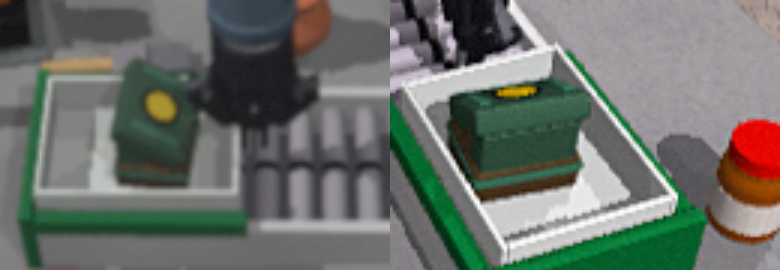

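The tray is nearly at the end stop, with the find upright. There has been no force rise yet, so I keep pushing gently until there is.

```bash

python3 -m handwheel '[[0,-0.001,0,0,0,0],[0,-0.002,0,0,0,0],[0,-0.003,0,0,0,0],[0,-0.004,0,0,0,0],[0,-0.004,0,0,0,0]]'
python3 -m handwheel '[[0,-0.001,0,0,0,0],[0,-0.002,0,0,0,0],[0,-0.003,0,0,0,0],[0,-0.003,0,0,0,0]]'
```

```text
t: 6.38
position: [0.6008, 0.0291, 0.0734]
ee_rot: [0.05, 3.14, 0.004]
force: [1.5, 6.3, -2.2]
width: -0.001
grasp_force: 3.2
t: 6.72
position: [0.6017, 0.0287, 0.0736]
ee_rot: [0.047, 3.138, 0.009]
force: [3.4, 11.3, -3.5]
width: 0.002
grasp_force: 5.7
```

Stalled at 11 N, so the tray is home. Back off, rise and go look at the scanner from above.

```bash

python3 -m handwheel '[[0,0.006,0,0,0,0],[0,0.02,0,0,0,0],[0,0.03,0.03,0,0,0],[0,0.03,0.07,0,0,0],[0,0.03,0.11,0,0,0]]'
python3 -m handwheel '[[0,0,0.04,0,0,4],[0,0,0.08,0,0,8],[0,0,0.12,0,0,12],[-0.03,-0.02,0.13,0,0,16],[-0.06,-0.045,0.13,0,0,20]]' 1
python3 -m handwheel '[[-0.025,-0.03,0,0,0,0],[-0.05,-0.06,0,0,0,0],[-0.075,-0.09,0,0,0,0],[-0.1,-0.12,0,0,0,0],[-0.125,-0.15,0,0,0,0]]'
python3 -m handwheel '[[-0.015,-0.03,0,0,0,0],[-0.03,-0.06,0,0,0,0],[-0.04,-0.07,0,0,0,0],[-0.04,-0.07,0,0,0,0],[-0.04,-0.07,0,0,0,0]]'
python3 - <<'E'
from h import *
import pickle
c=cam('wrist');cv2.imwrite('pics/w4.png',c['img']);pickle.dump(c,open('w4.pkl','wb'));print(env.get_state()['position'])
E
```

```text
t: 7.13
position: [0.5991, 0.0546, 0.1837]
ee_rot: [-0.051, -3.138, 0.001]
force: [1.2, 0.3, 0.5]
width: 0.004
grasp_force: 0.0
t: 7.55
position: [0.5426, 0.0104, 0.3173]
ee_rot: [-0.503, 3.093, -0.001]
force: [0.4, -1.3, -0.1]
width: 0.711
grasp_force: 0.0
t: 7.97
position: [0.4136, -0.1426, 0.3134]
ee_rot: [-0.493, 3.103, -0.001]
force: [0.7, -0.5, -0.7]
width: 1.002
grasp_force: 0.0
t: 8.38
position: [0.375, -0.2116, 0.3134]
ee_rot: [-0.49, 3.103, 0.0]
force: [0.7, 0.5, 0.3]
width: 1.001
grasp_force: 0.0
[ 0.37562846 -0.2107304   0.313345  ]
```

View pics/w4.png

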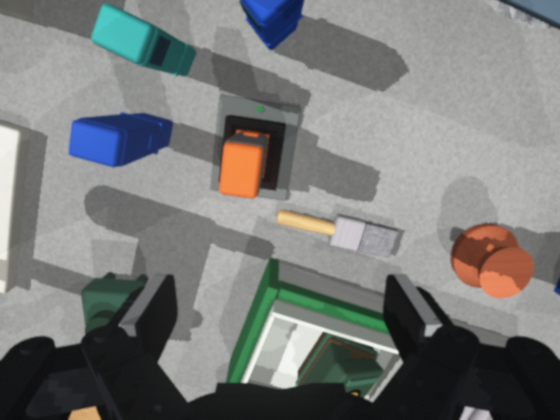

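The wrist view shows the scanner's orange cap at about (221-266, 140-197) in the dock plate (212-300, 95-198). The tray sits against the green stop at lower left, and the brush lies clear. I'll extract the corners by colour.

```bash
python3 - <<'E'
from h import *
import pickle
W=pickle.load(open('w4.pkl','rb'));D=cam('side');S=cam('scene')
pickle.dump((W,S,D),open('v.pkl','wb'))
for n,c,(x,y,w,h) in(('W',W,(205,120,80,90)),('D',D,(250,285,50,80)),('S',S,(160,155,40,60))):
    im=cv2.resize(c['img'][y:y+h,x:x+w],None,fx=4,fy=4,interpolation=cv2.INTER_CUBIC)
    hsv=cv2.cvtColor(im,cv2.COLOR_BGR2HSV)
    for vmin in(90,235):
        m=cv2.inRange(hsv,(5,170,vmin),(20,255,255))
        for k in cv2.findContours(m,0,2)[0]:
            if cv2.contourArea(k)>250:
                p=cv2.approxPolyDP(k,6,True)[:,0]
                print(n,vmin,cv2.contourArea(k)/16,(np.round(p/4+[x-.375,y-.375],1)).tolist())
    i0=c['img'][y:y+h,x:x+w]
a=cv2.resize(W['img'][85:210,200:310],None,fx=4,fy=4,interpolation=cv2.INTER_CUBIC)
b=cv2.resize(D['img'][285:370,235:325],None,fx=4,fy=4,interpolation=cv2.INTER_CUBIC)
o=np.zeros((500,800,3),np.uint8);o[:500,:440]=a;o[:340,440:800]=b;cv2.imwrite('pics/z5.png',o)
E
```

```text
W 90 1898.5625 [[224.1, 144.1], [220.1, 189.6], [225.1, 193.1], [253.6, 195.9], [256.6, 189.1], [260.9, 148.6], [230.4, 142.4]]
W 90 55.09375 [[243.9, 131.6], [245.9, 134.4], [254.9, 135.9], [258.9, 132.9], [248.1, 130.4]]
W 235 1531.90625 [[225.4, 146.1], [220.1, 189.6], [222.9, 191.9], [251.4, 195.4], [257.6, 150.6]]
D 90 102.71875 [[255.6, 336.6], [264.9, 351.9], [286.6, 339.4], [285.4, 337.4], [278.6, 343.1], [265.1, 349.4], [262.4, 346.1], [260.4, 334.1], [257.9, 331.4]]
D 90 416.28125 [[276.4, 294.9], [256.4, 305.6], [256.4, 308.9], [264.4, 319.9], [285.1, 308.1]]
D 235 330.1875 [[276.6, 296.9], [257.1, 305.6], [265.1, 318.4], [283.9, 308.6]]
S 90 84.125 [[180.4, 167.9], [172.4, 169.1], [173.4, 177.9], [181.9, 176.6]]
```

View pics/z5.png

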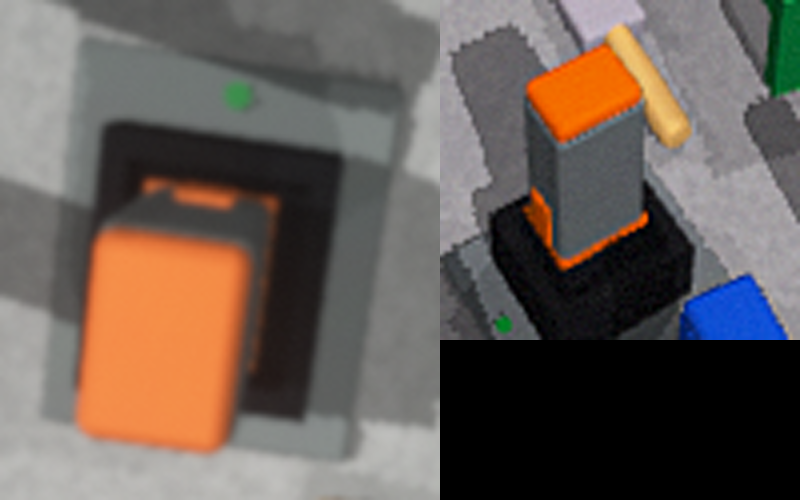

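The enlarged view shows the cap's top corners in wrist pixels at about (223.5,142), (262,147), (257,197) and (219.5,193). The dock rim and plate corners are clear, and the orange collar is inside the cup. Fit the poses.

```bash
python3 - <<'E'
from h import *
import pickle
W,S,D=pickle.load(open('v.pkl','rb'))
w=lambda a:np.array(a)/4+[199.6,84.6]; d=lambda a:(np.array(a)-[440,0])/4+[234.6,284.6]
cs=[(-1,-1),(-1,1),(1,1),(1,-1)]
cw=[(95,230),(250,247),(227,450),(78,433)];cd=[(562,140),(526,92),(612,46),(642,88)]
for k,a,b in zip(cs,cw,cd):
    X,e=tri([(W,w(a)),(D,d(b))]);print(k,np.round(X,4),e)
def fit(obs,hx,hy,z=None,x0=(.365,-.25,.3)):
    def pts(p,zz): 
        c,s=np.cos(p[2]),np.sin(p[2]);return np.array([[p[0]+c*i*hx-s*j*hy,p[1]+s*i*hx+c*j*hy,zz] for i,j in cs])
    def r(p):
        zz=z if z is not None else p[3]
        P=pts(p,zz);return np.concatenate([(proj(c,P[i])[0]-q) for c,i,q in obs])
    s=least_squares(r,list(x0)+([.168] if z is None else []),loss='soft_l1');return s.x.round(4),np.abs(s.fun).reshape(-1,2).round(1).max(1)
o=[(W,i,w(q)) for i,q in enumerate(cw)];o2=[(D,i,d(q)) for i,q in enumerate(cd)]
print('scan',fit(o+o2,.023,.017));print('scan W',fit(o,.023,.017,.168));print('scan D',fit(o2,.023,.017,.168))
print('rim',fit([(W,0,w((103,122))),(W,1,w((342,152))),(W,2,w((305,418)))],.038,.034,.048))
print('plate',[ (z,)+fit([(W,i,w(q)) for i,q in enumerate([(80,40),(400,85),(352,458),(42,418)])],.06,.05,z) for z in(.0,.006)])
s=env.get_state();M=R.from_rotvec(s['ee_rot']).as_matrix();print(s['position'],np.degrees(np.arctan2(*M[:2,1][::-1])),s['joint_positions'])
E
```

```text
(-1, -1) [ 0.3482 -0.2686  0.1607] [[-0.6, 1.4], [-0.7, 0.2]]
(-1, 1) [ 0.3427 -0.2375  0.1576] [[-0.8, 1.8], [-0.9, 0.3]]
(1, 1) [ 0.3866 -0.2292  0.1573] [[-0.9, 2.6], [-1.2, 0.6]]
(1, -1) [ 0.3893 -0.2602  0.1648] [[-0.4, 1.3], [-0.6, 0.3]]
scan (array([ 0.3666, -0.2487,  0.1911,  0.1574]), array([1. , 1.2, 2.5, 2.2, 2.1, 2.1, 1.9, 2.6]))
scan W (array([ 0.3638, -0.2484,  0.1647]), array([2.9, 2.7, 3.3, 2.4]))
scan D (array([ 0.367 , -0.254 ,  0.1939]), array([0.9, 1.1, 1.5, 2.7]))
rim (array([ 0.3659, -0.2481,  0.1752]), array([0.8, 0.5, 0.3]))
plate [(0.0, array([ 0.3672, -0.2476,  0.178 ]), array([0.5, 0.6, 1.1, 0.8])), (0.006, array([ 0.3665, -0.2473,  0.1777]), array([0.8, 1.4, 0.9, 0.8]))]
[ 0.37604337 -0.21021994  0.31325775] 108.20107117782968 [ 0.17600589  0.05362426  0.24025766  1.99292376 -0.01454988  1.09661502
  2.31104011]
```

The scanner is at (0.366,-0.249), yaw about 0.18, with top z about 0.163. The rim and plate fits give the dock at (0.366,-0.248), yaw 0.177, which is consistent. I go down over the scanner, then close.

```bash

python3 -m handwheel '[[-0.005,-0.02,-0.01,0,0,-4],[-0.01,-0.039,-0.03,0,0,-7.9],[-0.01,-0.039,-0.07,0,0,-7.9],[-0.01,-0.039,-0.11,0,0,-7.9],[-0.01,-0.039,-0.14,0,0,-7.9]]'
python3 -m handwheel '[[0,0,-0.02,0,0,0],[0,0,-0.04,0,0,0],[0,0,-0.053,0,0,0],[0,0,-0.053,0,0,0],[0,0,-0.053,0,0,0]]'
python3 - <<'E'
from h import *
s=env.get_state();M=R.from_rotvec(s['ee_rot']).as_matrix();print(s['position'],M.round(3).tolist())
E
```

```text
t: 8.95
position: [0.3652, -0.2492, 0.1709]
ee_rot: [0.281, -3.128, -0.001]
force: [0.8, 0.0, -0.3]
width: 0.997
grasp_force: 0.0
t: 9.37
position: [0.3655, -0.2495, 0.12]
ee_rot: [0.281, -3.128, -0.001]
force: [0.3, 0.3, 0.0]
width: 1.002
grasp_force: 0.0
[ 0.36553103 -0.24952289  0.11995429] [[-0.984, -0.178, -0.001], [-0.178, 0.984, 0.001], [0.001, 0.001, -1.0]]
```

```bash

python3 -m handwheel '[[0,0,0,0,0,0],[0,0,0,0,0,0],[0,0,0,0,0,0],[0,0,0,0,0,0],[0,0,0,0,0,0]]' 0 45
python3 -m handwheel '[[0,0,0,0,0,0],[0,0,0,0,0,0],[0,0,0,0,0,0],[0,0,0,0,0,0],[0,0,0,0,0,0]]'
python3 -m handwheel '[[0,0,0.005,0,0,0],[0,0,0.015,0,0,0],[0,0,0.025,0,0,0],[0,0,0.045,0,0,0],[0,0,0.07,0,0,0]]'
```

```text
t: 9.78
position: [0.3657, -0.2503, 0.121]
ee_rot: [-0.278, 3.128, 0.0]
force: [-0.4, 1.3, 4.0]
width: 0.396
grasp_force: 44.1
t: 10.2
position: [0.3657, -0.2503, 0.121]
ee_rot: [-0.278, 3.128, 0.0]
force: [-0.1, 2.6, 6.3]
width: 0.393
grasp_force: 44.2
t: 10.62
position: [0.3642, -0.25, 0.1909]
ee_rot: [0.278, -3.127, -0.001]
force: [0.4, -1.1, -2.5]
width: 0.396
grasp_force: 45.1
```

```bash

python3 -m handwheel '[[0,0,0.03,0,0,0],[0,0,0.07,0,0,0],[0,0,0.11,0,0,0],[0,0.01,0.14,0,0,0],[0,0.03,0.15,0,0,0]]'
python3 -m handwheel '[[0.015,0.035,0,0,0,0],[0.03,0.07,0,0,0,0],[0.05,0.1,0,0,0,0],[0.05,0.12,0,0,0,0],[0.05,0.12,0,0,0,0]]'
python3 - <<'E'
from h import *
import pickle
V={n:cam(n) for n in('scene','side','wrist')};pickle.dump(V,open('v6.pkl','wb'));print(env.get_state()['position'])
for n,c in V.items():
    m=cv2.inRange(cv2.cvtColor(c['img'],cv2.COLOR_BGR2HSV),(22,150,90),(34,255,255))
    for k in cv2.findContours(m,0,2)[0]:
        if cv2.contourArea(k)>10: print(n,cv2.contourArea(k),np.round(k[:,0].mean(0),1),cv2.boundingRect(k))
a=V['scene']['img'][205:295,180:300];a=cv2.resize(a,(400,300),interpolation=cv2.INTER_CUBIC)
b=V['side']['img'][180:300,290:410];b=cv2.resize(b,(400,400),interpolation=cv2.INTER_CUBIC)
w=cv2.resize(V['wrist']['img'],(400,300))
o=np.zeros((600,800,3),np.uint8);o[:300,:400]=a;o[:400,400:]=b;o[300:,:400]=w;cv2.imwrite('pics/z6.png',o)
E
```

```text
t: 11.03
position: [0.3665, -0.2232, 0.3462]
ee_rot: [-0.271, 3.122, -0.008]
force: [0.7, 0.9, -2.6]
width: 0.391
grasp_force: 45.2
t: 11.45
position: [0.4157, -0.0957, 0.341]
ee_rot: [-0.289, 3.128, 0.002]
force: [-0.0, -0.3, -2.7]
width: 0.392
grasp_force: 45.4
[ 0.41473613 -0.10123488  0.34079722]
scene 63.0 [237.7 235.5] (233, 231, 10, 10)
side 25.5 [331.7 220.5] (326, 219, 13, 4)
```

View pics/z6.png

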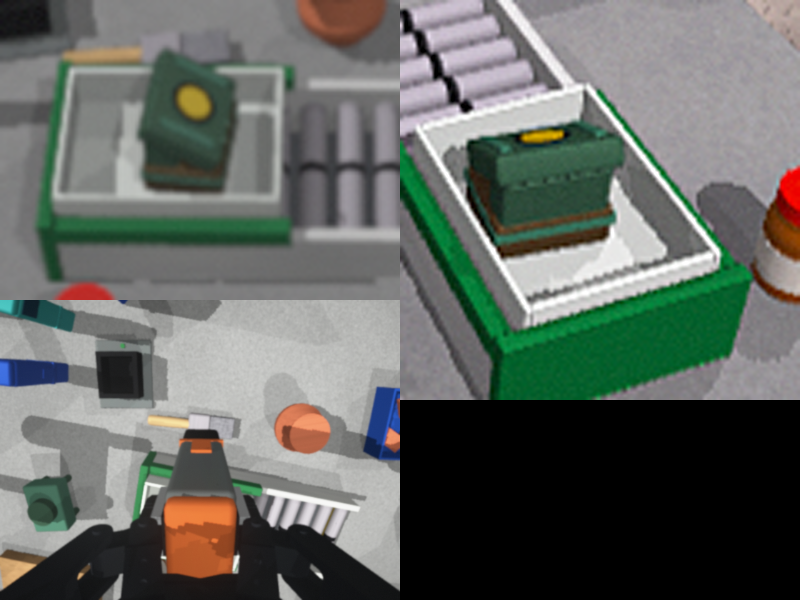

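The dock is now empty at wrist (120,375 in the crop), the tray is flush with the stop, and the scanner is held straight. The spot is at scene (237.7,235.5) and side (331.7,220.5). I'll compute the spot position and the find's yaw.

```bash
python3 - <<'E'
from h import *
import pickle
V=pickle.load(open('v6.pkl','rb'));S,D=V['scene'],V['side']
f=lambda a:np.array(a)*.3+[180-.35,205-.35]; g=lambda a:(np.array(a)-[400,0])*.3+[290-.35,180-.35]
print('spot',tri([(S,(237.7,235.5)),(D,(331.7,220.5))]))
print('base back edge side',atz(D,g((505,254)),.055),atz(D,g((611,239)),.055))
print('base +x edge scene',atz(S,f((143,187)),.055),atz(S,f((225,189)),.055))
print('corner tri',tri([(S,f((143,187))),(D,g((611,239)))]))
print('top back edge side z.15',atz(D,g((468,146)),.15),atz(D,g((624,148)),.15),'scene',atz(S,f((158,53)),.15),atz(S,f((140,150)),.15))
for n,a,b in(('tray -x-y',(62,70),(527,326)),('tray+x-y',(55,205),(718,262)),('tray+x+y',(287,207),(590,85))): print(n,tri([(S,f(a)),(D,g(b))]))
# spot ellipse fit: optimise pos + find yaw with both masks' moments
def obs(c):
    h,w=c['img'].shape[:2]; hsv=cv2.cvtColor(c['img'],cv2.COLOR_BGR2HSV).astype(float)
    m=cv2.inRange(cv2.cvtColor(c['img'],cv2.COLOR_BGR2HSV),(20,110,70),(36,255,255))
    n,l,st,ce=cv2.connectedComponentsWithStats(m)
    t=np.array([237.7,235.5]) if c is S else np.array([331.7,220.5])
    i=1+np.argmin(np.hypot(*(ce[1:]-t).T));ys,xs=np.where(l==i);return np.array([xs.mean(),ys.mean()]),np.cov(xs,ys),st[i]
th=np.linspace(0,2*np.pi,60)
O=[(c,)+obs(c) for c in(S,D)]
def r(p):
    ps,t=p[3],p[4];n=np.array([np.sin(t)*np.cos(ps),np.sin(t)*np.sin(ps),np.cos(t)]);u=np.cross(n,[1,0,0]);u/=np.linalg.norm(u);v=np.cross(n,u)
    e=[]
    for c,m,C,_ in O:
        q=proj(c,p[:3]+.015*(np.cos(th)[:,None]*u+np.sin(th)[:,None]*v));e+=list(q.mean(0)-m)
        Cq=np.cov(q.T)/2;d=(Cq-C);e+=[d[0,0],d[1,1],d[0,1]]
    return np.array(e)+0
s=least_squares(r,[.597,-.057,.132,1.6,.55]);print(s.x.round(4),s.fun.round(2),[o[3].tolist() for o in O])
E
```

```text
spot (array([ 0.5953716 , -0.0581605 ,  0.12967059]), [[-0.1, 0.1], [-0.2, -0.1]])
base back edge side [ 0.55852227 -0.0887943   0.055     ] [ 0.63559636 -0.10488484  0.055     ]
base +x edge scene [ 0.62679452 -0.10561711  0.055     ] [ 0.6310882  -0.03424251  0.055     ]
corner tri (array([ 0.63194722, -0.10661216,  0.05989259]), [[-0.6, 0.4], [-0.7, -0.5]])
top back edge side z.15 [ 0.53374412 -0.06823969  0.15      ] [ 0.62914885 -0.10977702  0.15      ] scene [ 0.55562172 -0.08768425  0.15      ] [ 0.66004439 -0.09894254  0.15      ]
tray -x-y (array([ 0.52380846, -0.17938274,  0.09335509]), [[-0.2, 0.1], [-0.2, -0.2]])
tray+x-y (array([ 0.66982388, -0.17611698,  0.08926294]), [[-0.3, 0.2], [-0.5, -0.3]])
tray+x+y (array([0.68149154, 0.01715846, 0.09259912]), [[-0.8, 0.7], [-0.9, -0.7]])
[ 0.5957 -0.0591  0.131   1.2504  0.5095] [-0.42  0.22 -1.29 -1.95 -0.61 -0.21 -0.28 -1.6  -0.55  0.93] [[233, 230, 11, 11, 90], [326, 219, 13, 4, 44]]
```

The spot is at about (0.5955,-0.0585,0.130), consistent in height, but the find's yaw is uncertain (78-86°). I'll go to a tilted standoff offset to +x, so the wrist camera sees the sloping face past the scanner from two places.

```bash

python3 -m handwheel '[[0.03,0.017,0,-3,0.3,0],[0.06,0.034,0,-6.5,0.7,0],[0.09,0.051,0,-10,1,0],[0.12,0.068,0,-13,1.35,0],[0.145,0.082,0,-15.9,1.65,0]]'
python3 -m handwheel '[[0.03,0.017,0,-3,0.3,0],[0.06,0.034,0,-6.5,0.7,0],[0.09,0.051,-0.005,-10,1,0],[0.12,0.068,-0.01,-13,1.35,0],[0.13,0.073,-0.01,-15.9,1.65,0]]'
python3 -m handwheel '[[0,0,0,0,0,0],[0,0,0,0,0,0],[0,0,0,0,0,0]]'
python3 - <<'E'
from h import *
import pickle
c=cam('wrist');s=env.get_state();print(s['position'],R.from_rotvec(s['ee_rot']).as_matrix()[:,2],s['joint_positions'].round(2));pickle.dump(c,open('w7.pkl','wb'))
m=cv2.inRange(cv2.cvtColor(c['img'],cv2.COLOR_BGR2HSV),(20,110,70),(36,255,255))
for k in cv2.findContours(m,0,2)[0]:
    if cv2.contourArea(k)>50: print(cv2.contourArea(k),cv2.fitEllipse(k))
print(proj(c,[.5955,-.0585,.1305]))
E
```

```text
t: 12.02
position: [0.5621, -0.0185, 0.3408]
ee_rot: [0.268, -3.048, 0.426]
force: [0.4, -1.5, -2.3]
width: 0.39
grasp_force: 45.3
t: 12.43
position: [0.6927, 0.0566, 0.3279]
ee_rot: [0.261, -2.91, 0.824]
force: [-2.1, 0.7, -3.2]
width: 0.395
grasp_force: 45.3
t: 12.68
position: [0.6901, 0.0523, 0.331]
ee_rot: [0.255, -2.911, 0.823]
force: [1.0, -0.3, -2.4]
width: 0.392
grasp_force: 45.6
[0.69009071 0.05201684 0.33156441] [-0.0551982  -0.526945   -0.84810502] [-0.41  0.68  0.07  1.19  0.45  1.55  1.32]
794.0 ((306.5232849121094, 97.95186614990234), (31.2510986328125, 32.515018463134766), 9.525350570678711)
[[306.22200145  99.75641302]]
```

```bash
python3 - <<'E'
from h import *
import pickle
c=pickle.load(open('w7.pkl','rb'));crop(c['img'],215,15,190,150,4,'pics/z7.png')
E
```

```text
(no output)
```

View pics/z7.png

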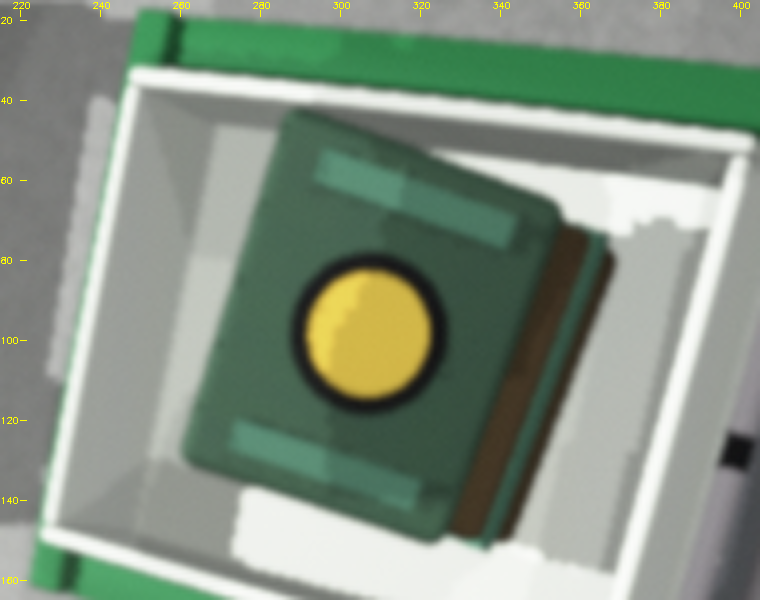

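The picture shows the spot at wrist pixel (306.5,98) with its full black rim. The sloping face's corners are at about (287,42), (354,67), (326,151) and (261,129), turned a few degrees from the tray.

```bash
python3 - <<'E'
from h import *
import pickle
from scipy.optimize import brentq
V=pickle.load(open('v6.pkl','rb'));S,D=V['scene'],V['side'];W=pickle.load(open('w7.pkl','rb'))
w=lambda a:np.array(a)/4+[215-.375,15-.375]
P,e=tri([(S,(237.7,235.5)),(D,(331.7,220.5)),(W,(306.5,98))]);print(P,e)
N=lambda ps,t=.5585:np.array([np.sin(t)*np.cos(ps),np.sin(t)*np.sin(ps),np.cos(t)])
def hit(uv,n):
    o,d=ray(W,uv);return o+d*(n@(P-o))/(n@d)
for nm,a,b in(('left',(280,140),(192,430)),('right',(548,235),(457,510))):
    ps=brentq(lambda q:(lambda v:v[2]/np.linalg.norm(v))(hit(w(b),N(q))-hit(w(a),N(q))),1.0,1.9);print(nm,np.degrees(ps))
for nm,a,b in(('s1',(322,150),(518,216)),('s1b',(316,180),(505,248)),('s2',(233,420),(420,480)),('s2b',(240,447),(412,510)),('top',(300,105),(545,195)),('bot',(200,467),(420,538))):
    def q(ps):
        n=N(ps);v=hit(w(b),n)-hit(w(a),n);v/=np.linalg.norm(v);h=np.array([-np.sin(ps),np.cos(ps),0]);return v@h
    print(nm,np.degrees(brentq(q,1.,1.9)))
n=N(np.radians(80));C=[hit(w(a),n) for a in((290,105),(560,205),(440,545),(182,460))]
print(np.round(C,4).tolist(),[np.linalg.norm(C[i]-C[i-1]).round(4) for i in range(4)],np.mean(C,0))
T=[atz(W,w(a),.1) for a in((132,77),(45,532),(750,145))];print('tray rim',np.round(T,4).tolist())
E
```

```text
[ 0.59467208 -0.05851021  0.12988538] [[-0.3, -0.1], [-0.4, -0.0], [0.2, 1.0]]
left 81.9106960019799
right 83.3335316246662
s1 82.55852674152669
s1b 81.12063002601964
s2 82.39755728075846
s2b 79.59673487150023
top 80.91699347040019
bot 82.06768406296004
[[0.5449, -0.0816, 0.1495], [0.5545, -0.0226, 0.1122], [0.6423, -0.0356, 0.1106], [0.6336, -0.0952, 0.1482]] [np.float64(0.0897), np.float64(0.0705), np.float64(0.0888), np.float64(0.0711)] [ 0.59383552 -0.0587586   0.130129  ]
tray rim [[0.5273, -0.17, 0.1], [0.6661, -0.1748, 0.1], [0.5335, 0.017, 0.1]]
```

The face azimuth is 82°, and the face measures 89x71 mm with its centre at the spot. I'll move to the standoff on the spot's axis, then check how the scanner sits in the hand.

```bash

python3 -m handwheel '[[-0.02,-0.004,-0.012,0,0.2,-0.1],[-0.04,-0.008,-0.024,0.1,0.5,-0.3],[-0.06,-0.012,-0.036,0.1,0.9,-0.6],[-0.082,-0.016,-0.049,0.1,0.9,-0.6],[-0.082,-0.016,-0.049,0.1,0.9,-0.6]]'
python3 - <<'E'
from h import *
s=env.get_state();c=cam('wrist');M=R.from_rotvec(s['ee_rot']).as_matrix();p=s['position'];print(p,M[:,2])
m=cv2.inRange(cv2.cvtColor(c['img'],cv2.COLOR_BGR2HSV),(4,150,60),(20,255,255));m[260:]=0
for k in cv2.findContours(m,0,2)[0]:
    if cv2.contourArea(k)>8: print(cv2.boundingRect(k),cv2.approxPolyDP(k,1.5,True)[:,0].tolist())
for dz in(.109,.113,.117):
  for dx in (0,):
    q=[(dx+.023,-.017,dz-.052),(dx+.023,.017,dz-.052),(dx+.021,-.017,dz),(dx+.021,.017,dz)];print(dz,proj(c,p+np.array(q)@M.T).round(1).tolist())
g=cv2.cvtColor(c['img'],cv2.COLOR_BGR2GRAY);print(g[150:215:2,282].tolist())
E
```

```text
t: 13.15
position: [0.6027, 0.0355, 0.28]
ee_rot: [0.246, -2.89, 0.811]
force: [-0.8, -0.5, -2.5]
width: 0.391
grasp_force: 45.4
[0.60268678 0.03551919 0.27999043] [-0.08083609 -0.52538454 -0.8470163 ]
(251, 194, 61, 20) [[251, 196], [251, 202], [257, 197], [267, 197], [269, 199], [267, 212], [294, 213], [293, 199], [295, 197], [304, 197], [311, 201], [310, 195], [256, 194]]
(507, 8, 5, 4) [[507, 9], [511, 11], [510, 8]]
(446, 0, 106, 65) [[550, 0], [532, 0], [530, 3], [526, 2], [526, 4], [524, 3], [524, 5], [522, 4], [517, 8], [513, 7], [516, 11], [518, 9], [532, 8], [536, 5], [536, 10], [532, 13], [530, 12], [528, 14], [530, 15], [529, 17], [525, 16], [525, 14], [521, 15], [521, 17], [518, 16], [517, 19], [514, 17], [513, 19], [515, 18], [519, 22], [514, 21], [511, 25], [515, 25], [509, 31], [508, 28], [507, 31], [503, 33], [499, 31], [497, 34], [477, 33], [468, 29], [458, 20], [454, 13], [452, 1], [446, 25], [449, 38], [462, 55], [475, 62], [497, 64], [512, 60], [527, 51], [543, 33], [549, 20]]
0.109 [[249.8, 197.4], [308.8, 197.4], [255.6, 181.5], [303.1, 181.5]]
0.113 [[250.3, 195.6], [308.2, 195.6], [256.0, 180.3], [302.7, 180.3]]
0.117 [[250.8, 193.9], [307.7, 193.9], [256.3, 179.1], [302.4, 179.1]]
[79, 100, 112, 110, 109, 105, 89, 83, 87, 82, 80, 70, 39, 35, 113, 181, 67, 25, 23, 27, 25, 27, 62, 96, 100, 99, 99, 99, 99, 102, 121, 120, 89]
```

The collar appears within 1.5 px of prediction, so the scanner sits straight and centred in the hand. Approach along the axis.

```bash

python3 -m handwheel '[[0.001,-0.005,-0.008,0,0,0],[0.002,-0.01,-0.016,0,0,0],[0.003,-0.015,-0.023,0,0,0],[0.0035,-0.019,-0.029,0,0,0],[0.0035,-0.019,-0.029,0,0,0]]'
python3 -m handwheel '[[0,0,0,0,0,0],[0,0,0,0,0,0],[0,0,0,0,0,0],[0,0,0,0,0,0]]'
python3 - <<'E'
from h import *
s=env.get_state();M=R.from_rotvec(s['ee_rot']).as_matrix();p=s['position'];z=M[:,2];P=np.array([.5947,-.0585,.1299])
nose=p+.113*z;d=P-nose;print(p,z,'dist',d@z,'off',d-z*(d@z),s['force'])
n=np.array([.0737,.5248,.848]);print(np.degrees(np.arccos(-z@n)))
S,D=cam('scene'),cam('side')
for c in(S,D):
    m=cv2.inRange(cv2.cvtColor(c['img'],cv2.COLOR_BGR2HSV),(20,110,70),(36,255,255))
    print([(cv2.boundingRect(k),k[:,0].mean(0).round(1).tolist()) for k in cv2.findContours(m,0,2)[0] if cv2.contourArea(k)>8],proj(c,np.array([P,nose])).round(1).tolist())
E
```

```text
t: 13.62
position: [0.6114, 0.0176, 0.2508]
ee_rot: [0.246, -2.894, 0.813]
force: [-0.4, -0.8, -2.4]
width: 0.391
grasp_force: 45.5
t: 13.95
position: [0.612, 0.0201, 0.2526]
ee_rot: [0.25, -2.897, 0.812]
force: [-0.4, -0.7, -2.4]
width: 0.395
grasp_force: 45.5
[0.61201724 0.02010066 0.25258183] [-0.07261979 -0.52423985 -0.84846859] dist 0.033554853430482805 off [-0.00667446 -0.00177077  0.00166536] [-0.42795893 -0.66453735 -2.43571825]
0.40905501201855377
[((233, 230, 10, 11), [237.2, 235.4])] [[237.4, 235.4], [243.8, 231.6]]
[((326, 219, 13, 4), [331.6, 220.6])] [[331.3, 220.5], [331.9, 205.7]]
```

```bash

python3 -m handwheel '[[-0.003,-0.002,-0.001,0,0,0],[-0.007,-0.0035,-0.0015,0,0,0],[-0.007,-0.0035,-0.0015,0,0,0],[-0.007,-0.0035,-0.0015,0,0,0],[-0.007,-0.0035,-0.0015,0,0,0]]'
python3 - <<'E'
from h import *
s=env.get_state();M=R.from_rotvec(s['ee_rot']).as_matrix();p=s['position'];z=M[:,2];P=np.array([.5947,-.0585,.1299])
nose=p+.113*z;d=P-nose;print(p,z,'dist',d@z,'off',d-z*(d@z),s['t'])
E
for i in 1; do
python3 -m handwheel '[[0,0,0,0,0,0],[0,0,0,0,0,0],[0,0,0,0,0,0],[0,0,0,0,0,0],[0,0,0,0,0,0]]'
python3 -m handwheel '[[0,0,0,0,0,0],[0,0,0,0,0,0],[0,0,0,0,0,0],[0,0,0,0,0,0],[0,0,0,0,0,0]]'
python3 -m handwheel '[[0,0,0,0,0,0],[0,0,0,0,0,0],[0,0,0,0,0,0],[0,0,0,0,0,0],[0,0,0,0,0,0]]'
python3 -m handwheel '[[0,0,0,0,0,0],[0,0,0,0,0,0],[0,0,0,0,0,0],[0,0,0,0,0,0],[0,0,0,0,0,0]]'
python3 -m handwheel '[[0,0,0,0,0,0],[0,0,0,0,0,0],[0,0,0,0,0,0],[0,0,0,0,0,0],[0,0,0,0,0,0]]'
python3 -m handwheel '[[0,0,0,0,0,0],[0,0,0,0,0,0],[0,0,0,0,0,0],[0,0,0,0,0,0],[0,0,0,0,0,0]]'
python3 -m handwheel '[[0,0,0,0,0,0],[0,0,0,0,0,0],[0,0,0,0,0,0],[0,0,0,0,0,0],[0,0,0,0,0,0]]'
done | grep -E "^t|position"
```

```text
t: 14.47
position: [0.6047, 0.0161, 0.2509]
ee_rot: [0.249, -2.897, 0.812]
force: [0.2, 0.3, -2.7]
width: 0.392
grasp_force: 45.5
[0.60472087 0.01608501 0.25088122] [-0.07334282 -0.52445377 -0.84827418] dist 0.029476588388492417 off [ 0.00042877  0.00013738 -0.00012201] 14.4667
t: 14.88
position: [0.6048, 0.0161, 0.2508]
t: 15.3
position: [0.6048, 0.0161, 0.2508]
t: 15.72
position: [0.6048, 0.0161, 0.2508]
t: 16.13
position: [0.6047, 0.0161, 0.2508]
t: 16.55
position: [0.6048, 0.0161, 0.2508]
t: 16.97
position: [0.6047, 0.0161, 0.2508]
t: 17.38
position: [0.6047, 0.0161, 0.2508]
```

Held steady for 2.9 s at 29.5 mm, less than 1 mm off axis and square within 1°. Back off, and work out the turn back.

```bash

python3 -m handwheel '[[0.001,0.01,0.016,0,0,0],[0.003,0.022,0.036,0,0,0],[0.005,0.036,0.058,0,0,0],[0.007,0.05,0.08,0,0,0],[0.007,0.05,0.092,0,0,0]]'
python3 - <<'E'
from h import *
s=env.get_state();a=R.from_rotvec(s['ee_rot']);b=R.from_rotvec([-.278,3.128,0]);print(np.degrees((b*a.inv()).as_rotvec()),np.array([.3657,-.2503,.345])-s['position'])
E
```

```text
t: 17.8
position: [0.6126, 0.07, 0.3448]
ee_rot: [0.255, -2.901, 0.809]
force: [-0.3, 1.7, -2.6]
width: 0.393
grasp_force: 45.6
[31.49623261 -4.20496106  0.13125943] [-2.46900976e-01 -3.20305687e-01  2.13332195e-04]
```

```bash

python3 -m handwheel '[[-0.02,-0.025,0,3.2,-0.4,0],[-0.04,-0.05,0,6.4,-0.8,0],[-0.06,-0.075,0,9.6,-1.3,0],[-0.08,-0.1,0,12.8,-1.7,0],[-0.1,-0.125,0,16,-2.1,0]]'
python3 -m handwheel '[[-0.02,-0.025,0,3.2,-0.4,0],[-0.04,-0.05,0,6.4,-0.8,0],[-0.06,-0.075,0,9.6,-1.3,0],[-0.08,-0.1,0,12.8,-1.7,0],[-0.1,-0.125,0,15.5,-2.1,0]]'
python3 -m handwheel '[[-0.02,-0.03,0,0,0,0],[-0.04,-0.055,0,0,0,0],[-0.046,-0.07,0,0,0,0],[-0.046,-0.07,0,0,0,0],[-0.046,-0.07,0,0,0,0]]'
python3 - <<'E'
from h import *
s=env.get_state();a=R.from_rotvec(s['ee_rot']);b=R.from_rotvec([-.278,3.128,0]);print(np.degrees((b*a.inv()).as_rotvec()),np.array([.3657,-.2503,.121])-s['position'],a.as_matrix()[:,2])
E
```

```text
t: 18.22
position: [0.5101, -0.0609, 0.3427]
ee_rot: [0.261, -3.04, 0.41]
force: [0.7, -0.8, -1.7]
width: 0.386
grasp_force: 45.6
t: 18.63
position: [0.4095, -0.186, 0.3429]
ee_rot: [0.268, -3.127, 0.002]
force: [-0.3, -0.1, -2.5]
width: 0.391
grasp_force: 45.6
t: 19.05
position: [0.3644, -0.2548, 0.3426]
ee_rot: [0.266, -3.126, 0.004]
force: [0.8, 0.5, -1.9]
width: 0.392
grasp_force: 45.7
[ 0.17759384 -0.33132121  0.44255533] [ 0.00125449  0.00452361 -0.22156506] [-0.0045353  -0.0029751  -0.99998529]
```

```bash

python3 -m handwheel '[[0.001,0.004,-0.03,0.2,-0.3,0.4],[0.001,0.004,-0.07,0.2,-0.3,0.4],[0.001,0.004,-0.11,0.2,-0.3,0.4],[0.001,0.004,-0.14,0.2,-0.3,0.4],[0.001,0.004,-0.15,0.2,-0.3,0.4]]'
python3 -m handwheel '[[0,0,0,0,0,0],[0,0,0,0,0,0],[0,0,0,0,0,0]]'
python3 - <<'E'
from h import *
s=env.get_state();a=R.from_rotvec(s['ee_rot']);b=R.from_rotvec([-.278,3.128,0]);print(np.degrees((b*a.inv()).as_rotvec()),np.array([.3657,-.2503,.121])-s['position'])
E
```

```text
t: 19.47
position: [0.3644, -0.2471, 0.1885]
ee_rot: [0.285, -3.123, -0.007]
force: [-1.6, 0.7, -2.4]
width: 0.39
grasp_force: 45.8
t: 19.72
position: [0.3679, -0.2499, 0.1938]
ee_rot: [-0.283, 3.126, -0.001]
force: [-0.2, 0.1, -2.0]
width: 0.391
grasp_force: 45.7
[ 0.02312513  0.10822782 -0.20217312] [-0.00215444 -0.00039905 -0.07283251]
```

```bash

python3 -m handwheel '[[-0.002,0,-0.015,0,0,0],[-0.002,0,-0.03,0,0,0],[-0.002,0,-0.042,0,0,0],[-0.002,0,-0.053,0,0,0],[-0.002,0,-0.06,0,0,0]]'
python3 -m handwheel '[[0,0,-0.003,0,0,0],[0,0,-0.006,0,0,0],[0,0,-0.009,0,0,0],[0,0,-0.011,0,0,0],[0,0,-0.011,0,0,0]]'
```

```text
t: 20.13
position: [0.3658, -0.25, 0.1332]
ee_rot: [-0.283, 3.126, -0.001]
force: [0.0, 0.8, -2.8]
width: 0.394
grasp_force: 45.9
t: 20.55
position: [0.3649, -0.2499, 0.1218]
ee_rot: [-0.282, 3.127, 0.0]
force: [0.4, -0.3, -2.0]
width: 0.39
grasp_force: 45.9
```

```bash

python3 -m handwheel '[[0,0,-0.001,0,0,0],[0,0,-0.0015,0,0,0],[0,0,-0.0015,0,0,0]]'
```

```text
t: 20.8
position: [0.3653, -0.25, 0.1212]
ee_rot: [-0.282, 3.127, 0.0]
force: [-0.8, 1.7, 7.5]
width: 0.396
grasp_force: 47.2
```

Seated: the force turned to 7.5 N upward at the same height as at pickup. Release and rise clear.

```bash

python3 -m handwheel '[[0,0,0,0,0,0],[0,0,0,0,0,0],[0,0,0,0,0,0],[0,0,0,0,0,0],[0,0,0,0,0,0]]' 1
python3 -m handwheel '[[0,0,0,0,0,0],[0,0,0,0,0,0],[0,0,0,0,0,0],[0,0,0,0,0,0],[0,0,0.004,0,0,0]]'
python3 -m handwheel '[[0,0,0.02,0,0,0],[0,0,0.05,0,0,0],[0,0,0.09,0,0,0],[0,0,0.13,0,0,0],[0,0,0.17,0,0,0]]'
python3 -m handwheel '[[0.005,0.02,0.01,0,0,4],[0.01,0.04,0.015,0,0,8],[0.01,0.04,0.015,0,0,8],[0.01,0.04,0.015,0,0,8],[0.01,0.04,0.015,0,0,8]]'
python3 - <<'E'
from h import *
W=cam('wrist');D=cam('side');S=cam('scene')
for n,c,(x,y,w,h) in(('W',W,(200,110,90,100)),('D',D,(250,285,50,80)),('S',S,(160,155,40,60))):
    im=cv2.resize(c['img'][y:y+h,x:x+w],None,fx=4,fy=4,interpolation=cv2.INTER_CUBIC)
    m=cv2.inRange(cv2.cvtColor(im,cv2.COLOR_BGR2HSV),(5,170,90),(20,255,255))
    for k in cv2.findContours(m,0,2)[0]:
        if cv2.contourArea(k)>250: print(n,cv2.contourArea(k)/16,np.round(cv2.approxPolyDP(k,6,True)[:,0]/4+[x-.375,y-.375],1).tolist())
for n,c in(('scene',S),('side',D)):
    d=cv2.absdiff(c['img'],cv2.imread(f'pics/{n}0.png')).max(2);m=(cv2.medianBlur(d,5)>45).astype(np.uint8)
    l=cv2.connectedComponentsWithStats(m)[2][1:];print(n,[r.tolist() for r in l if r[4]>25])
    m=cv2.inRange(cv2.cvtColor(c['img'],cv2.COLOR_BGR2HSV),(20,110,70),(36,255,255))
    print([k[:,0].mean(0).round(1).tolist() for k in cv2.findContours(m,0,2)[0] if cv2.contourArea(k)>8])
E
```

```text
t: 21.22
position: [0.3648, -0.2499, 0.1203]
ee_rot: [-0.282, 3.127, 0.0]
force: [0.1, -0.9, 0.2]
width: 1.003
grasp_force: 0.0
t: 21.63
position: [0.3643, -0.2496, 0.1239]
ee_rot: [-0.282, 3.129, 0.002]
force: [-0.3, -0.5, -0.7]
width: 0.997
grasp_force: 0.0
t: 22.05
position: [0.3641, -0.2498, 0.2964]
ee_rot: [-0.281, 3.128, 0.0]
force: [0.7, -0.4, -0.1]
width: 1.001
grasp_force: 0.0
t: 22.47
position: [0.3743, -0.2102, 0.3091]
ee_rot: [-0.498, 3.101, 0.001]
force: [-0.6, -0.4, -0.0]
width: 0.999
grasp_force: 0.0
W 1925.0 [[222.4, 145.4], [219.1, 156.6], [218.4, 193.9], [250.6, 198.6], [253.6, 194.6], [258.6, 151.4], [254.9, 148.1]]
W 58.40625 [[241.4, 132.6], [242.1, 135.6], [254.9, 136.6], [256.6, 134.1]]
D 101.90625 [[256.1, 336.6], [266.4, 352.1], [286.9, 339.4], [285.9, 336.6], [283.1, 340.4], [266.1, 349.4], [259.9, 332.4], [257.9, 332.6], [258.4, 337.6]]
D 416.28125 [[276.4, 294.6], [256.6, 306.1], [265.4, 319.9], [285.6, 308.6]]
S 84.34375 [[180.4, 168.1], [172.4, 169.1], [173.6, 178.1], [181.6, 176.9]]
scene [[142, 0, 42, 27, 611], [301, 0, 13, 17, 131], [406, 0, 39, 27, 387], [448, 1, 35, 42, 541], [268, 3, 10, 10, 38], [238, 15, 15, 24, 231], [153, 19, 53, 117, 2436], [267, 20, 32, 34, 650], [241, 42, 11, 6, 45], [446, 48, 15, 27, 257], [426, 83, 44, 31, 592], [504, 151, 51, 45, 916], [274, 189, 18, 8, 94], [338, 201, 10, 6, 47], [265, 221, 47, 49, 1154], [195, 225, 51, 45, 1219], [247, 237, 5, 14, 60], [326, 238, 4, 15, 55], [327, 257, 6, 15, 66]]
[[238.5, 235.2]]
side [[0, 0, 41, 147, 4519], [81, 0, 61, 144, 4376], [171, 0, 215, 279, 19699], [59, 143, 19, 46, 494], [108, 146, 139, 102, 3350], [11, 149, 19, 36, 296], [41, 160, 20, 48, 230], [94, 168, 12, 24, 212], [23, 195, 27, 53, 355], [0, 198, 13, 9, 69], [65, 199, 8, 27, 128], [100, 223, 4, 9, 27]]
[[282.3, 298.7], [331.2, 220.6]]
```

```bash
python3 - <<'E'
from h import *
S=cam('scene')['img'];A=cv2.imread('pics/scene0.png')
for n,(x,y,w,h) in dict(pot=(262,180,45,45),jar=(190,285,35,40),bronze=(118,240,40,50),spray=(390,215,40,60),brush=(196,210,60,16)).items():
    s,_=cv2.phaseCorrelate(*[np.float32(cv2.Laplacian(cv2.cvtColor(i[y:y+h,x:x+w],6),cv2.CV_32F)) for i in(A,S)]);print(n,np.round(s,2))
for i in (cv2.imread('pics/z6.png')[:1],S):
    pass
for i in(A,S):
    m=cv2.inRange(cv2.cvtColor(i,cv2.COLOR_BGR2HSV),(3,110,50),(16,255,255));m[:,:262]=0;m[:,310:]=0;m[:180]=0;m[222:]=0;print(cv2.boundingRect(cv2.findNonZero(m)))
    m=cv2.inRange(cv2.cvtColor(i,cv2.COLOR_BGR2HSV),(20,110,70),(36,255,255))[225:250,225:310];print(cv2.boundingRect(cv2.findNonZero(m)))
E
```

```text
pot [0.34 0.83]
jar [-0.11 -0.09]
bronze [-0.04 -0.03]
spray [-0.01  0.04]
brush [0.02 0.45]
(269, 188, 26, 31)
(62, 5, 10, 11)
(270, 189, 25, 29)
(8, 5, 11, 11)
```

```bash
python3 -c "
from rig import env
print(env.sign_off())"
```

```text
the job is handed in; nothing more can be done
None
```

The job is handed in: the tray is home against the green end stop with the find in it, the spot was scanned for 2.9 s from about 29.5 mm without contact, the scanner is back nose down in its dock, and the bystander objects I checked had not moved.

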